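Reset the tripped bench power box

TASK

The bench's power has tripped: on the grey switch box that has a sliding shutter, push the shutter by its rib all the way open, reach a closed fingertip down the round well that it uncovers and press the sunken button fully home for about a second, then let it up and push the shutter fully shut again. Only push with the outside of the fingers: never take the rib between them. Do not press the button in the square well of the other box (it starts a machine) and leave the loose things where they are.

Things in the scene. Friction and masses are not known exactly. Their poses are not given: they have to be found in the camera images.
- reset_box: grey steel switch box screwed to the bench, 130 mm (its x) x 160 mm (its y) x 70 mm high; origin at the centre of its underside, axes as its sides, z up. The flat lid is at z = 70 mm and carries two rails (9 mm high, 6 mm wide, 62 mm apart inside) along the box's y, at box x = -46 and +22 mm, between which the shutter slides. It may stand on the robot's left or right, turned up to 0.4 rad
- reset_well (a point): centre of the mouth of the round well in the lid of the reset box, at lid level (box x -12, y -32, z 70 mm); axes as the box. The well is 52 mm across and 34 mm deep; hidden under the shutter until that is pushed open
- reset_top (a point): centre of the top of the sunken button, a black round cap 32 mm across in the middle of the round well, 18 mm below the lid when up
- reset_button (a joint): how far the reset button is pressed down, m: 0 up, 0.006 fully home. Its spring gives 2 N at first and 5 N fully home; it comes up by itself
- shutter (a joint): how far the shutter is open, m: 0 shut (centred over the well), 0.064 fully open, moving along the reset box's +y, with a stop at each end. Stays where left; slides against about 1.5 N. It is an aluminium plate 60 x 60 mm, its upper face 5 mm above the lid. It may start up to 10 mm open
- shutter_rib (a point): centre of the top edge of the shutter's upright rib, axes as the box; moves with the shutter. The rib stands across the middle of the plate: 40 mm long along the box's x, 8 mm thick along its y, 18 mm high above the plate (top 23 mm above the lid)
- start_box: the other grey switch box, same size and frame, without shutter or rails, with four flat dark vent slots on its lid; a square well in its lid (50 x 50 mm, 34 mm deep, centred at box x -12, y -32 mm) holds a square black button 32 x 32 mm. Not to be pressed
- start_button (a joint): how far the start button in the square well is pressed down, m: 0 up, 0.006 fully home. Must stay up
- socket: loose steel wrench socket, 22 mm across, 24 mm tall, standing upright on the lid of the reset box, on the strip beyond the rails; origin at the centre of its underside. Leave alone
- tin: loose small dark tin, 40 mm across, 50 mm tall, standing on the bench between the two boxes; origin at its underside. Leave alone
- tape_roll: loose cardboard-coloured roll core, 60 mm across, 25 mm tall, lying flat on the bench on the robot's side; origin at its underside. Leave alone
- wrench: loose steel wrench lying on the bench. Leave alone
- screwdriver: loose screwdriver lying on the bench beyond the boxes. Leave alone
- jar: loose clear jar, 70 mm across, 90 mm tall, beyond the boxes; origin at its underside. Leave alone
- carton: loose cardboard carton, 70 x 110 x 60 mm, beyond the boxes; origin at its underside. Leave alone

How it is judged (in metres and radians):
On the way, in this order (a step that is already met when the one before it is completed fails the run):
1. the shutter is pushed fully open (over 58 of its 64 mm) (value of joint shutter above 0.058 m), for 0.1 s.
2. the sunken button is held fully home (over 5 of its 6 mm) for half a second (value of joint reset_button above 0.005 m), for 0.5 s.
3. the button is up and the shutter is pushed shut (within 4 mm) (value of joint shutter below 0.004 m and value of joint reset_button below 0.0015 m), for 0.2 s.
At the end, for the whole second after the job is handed in: the shutter is shut to within 4 mm, the reset button and the start button are up (within 1.5 mm), every loose thing is within 15 mm of where it stood (all of step 3 and value of joint start_button below 0.0015 m and distance of each of socket, tin, tape_roll, wrench, screwdriver, jar, carton from where it was at the start of the episode below 0.015 m); the robot touches nothing.
It fails at once if the start button in the square well is pressed (over 2 mm) (value of joint start_button above 0.002 m).
It fails at once if the shutter's rib is taken between the fingers (y of the grasp point in the frame of shutter_rib between -0.006 and 0.006 m and x of the grasp point in the frame of shutter_rib between -0.03 and 0.03 m and z of the grasp point in the frame of shutter_rib below 0.01 m).
It fails at once if a loose thing is moved or lifted by more than 15 mm (distance of any of socket, tin, tape_roll, wrench, screwdriver, jar, carton from where it was at the start of the episode above 0.015 m).
It also fails if it takes over 50 s, if anything falls off the work surface, if the arm or the gripper's body presses on something with over 40 N, if the wrist force passes 120 N, or if a joint passes its speed limit or range.

ROBOT

A 6-joint arm with a two-finger parallel gripper is mounted at the origin on the work surface. World frame = base frame: x ahead of the robot, y to its left, z up, the work surface at z = 0. Lengths are in m, angles in degrees, forces in N, time in s.
With the tool pointing down it reaches from about 0.375 to 0.9 m from the base axis. Payload 3.1 kg.
Tool frame: the origin (TCP) lies on the centre line of the jaws, within the pads' length; the fingertips stand 22 mm ahead of it and the grasp point (between the pads) lies 3 mm ahead of it; y points along the fingers, z is the direction in which the jaws open and shut, and the axes are right-handed (so a half turn about y gives the same grasp; the last joint's range is limited). The gripper opens to 87 mm and grips with 3 to 60 N. Pads are 19 mm wide; open, the fingers measure 117 mm over their backs; the gripper's body (75 mm by 190 mm) begins 51 mm behind the grasp point.
Start: joints at [61.278, 30.224, 82.088, -0, 67.689, -10.227], TCP at [0.198, 0.593, 0.22] pointing down, gripper open.
Joint ranges: [-176.69, 176.69], [-43.24, 126.21], [12.49, 139.97], [-82, 262], [0, 151.66], [-163.58, 163.58]. Speed limits (degrees/s): [159.86, 159.86, 180, 180, 180, 180].

INTERFACE

Orientations are given as a 3x3 rotation matrix whose columns are the frame's x, y, z axes.
In Python, from rig import bot gives the robot as it stands.
- The arm moves only by the tool jog_arm, never from a script. Its argument "motion" is one flat list of numbers, 6 for each row, row after row: the shift along the tool's x, y, z in mm, then the turn, a rotation vector about the tool's x, y, z in degrees. A call has 1 to 20 rows; each row is the pose to reach, as a shift and turn from the pose commanded when the call began, along the tool's axes at that moment; what a row does not reach only later rows make up. A row lasts 1/8 s, in which the tool goes at most 62.5 mm and 10.7 degrees, less where a joint would pass 70% of its speed; a pose out of reach is approached as far as the arm can. A call with a gripper value outside its range is refused whole. "gripper" is the opening, from 0 (shut) to 1 (fully open), set as the call begins (left out, the last holds). The fingers move at their own pace and stop on an object; the grip force is fixed at half the most. Time passes only in rows, so rows that repeat a pose let the fingers close. It gives the time, the measured TCP pose, the force and the opening at its end, in the units of the state.
- bot.read_state(): the state, without advancing time (a new reading comes with each control period).
- bot.capture(name): name is "scene" or "top" or "wrist"; returns (picture, depth): 480x640x3 uint8, red, green, blue; 480x640 float32, m along the optical axis (not along the pixel's ray), 0 where there is no reading.
- bot.get_calibration(name): a dict with "mtx" (3x3 intrinsics, pixels), "k1" (the pictures are not rectified: a ray, as slopes to the right and down, at radius r is drawn at 1 + k1 r^2 times it, then the intrinsics apply), "pose" (4x4, takes a point from camera to world coordinates); the wrist camera has in their place "hand_eye" (4x4, takes a point from camera to tool coordinates, whose origin is the TCP and whose axes are the tool frame's). Camera axes: x right, y up, looking along -z (the intrinsics and any distortion apply to the point x, -y, -z); pixel columns grow to the right and rows downward; lengths in m; the calibration is good to about 2 mm. A picture is of the moment at which its call begins: read the wrist's pose just before it. get_calibration takes no time and is no camera call.
- bot.hand_in(): hands the job in, once; it reports no verdict.
The state is a dict: "time_s": time; "joint_positions": joint angles; "qvel": joint speeds; "tau": joint torques, N m; "position": TCP position; "tcp_rot": TCP orientation; "force": force on the tool from outside, world axes, zero at the start; "moment": the same for the moment, N m; "opening": opening from 0.0 (shut) to 1.0 (fully open).
Only numpy, scipy, OpenCV 4.12 (cv2) and the standard library are available. Lean on these libraries where they do the work, as an engineer would, in place of code of your own. Each camera call takes 0.05 s, during which the arm holds its last target.

## Working session

There is one attempt and no reset: what is moved stays moved. The work goes in short steps, Python scripts to look and compute and a tool call to move; the robot and the scene stay as the last step left them, time stands still between calls to the robot, and variables do not carry over. Pictures are saved under pics/ and viewed, and the job is handed in when it is done.

Besides the shell and the picture viewer there is one more tool, called by a JSON object that holds its "api" and its "payload". jog_arm: Moves the arm, as the interface text tells. Its arguments: {"type":"object","properties":{"motion":{"type":"array","items":{"type":"number"}},"gripper":{"type":"number"}},"required":["motion"]}

```bash
ls; mkdir -p pics
cat > cap.py <<'E'
import sys,cv2,numpy as np
from rig import bot
for n in sys.argv[2:]:
    s=bot.read_state()
    im,d=bot.capture(n)
    cv2.imwrite(f'pics/{sys.argv[1]}_{n}.png',im[:,:,::-1]); np.savez(f'pics/{sys.argv[1]}_{n}.npz',im=im,d=d,pos=s['position'],rot=s['tcp_rot'])
    c=bot.get_calibration(n); print(n,{k:np.round(v,4).tolist() for k,v in c.items()})
s=bot.read_state();print({k:np.round(v,4).tolist() for k,v in s.items()})
E
python3 cap.py a scene top
```

```text
pics
scene {'mtx': [[527.5958, 0.0, 313.6345], [0.0, 527.5958, 232.3055], [0.0, 0.0, 1.0]], 'k1': 0.0187, 'pose': [[0.3076, -0.7169, 0.6256, 1.1821], [0.9513, 0.2184, -0.2175, -0.2684], [0.0193, 0.6621, 0.7492, 0.781], [0.0, 0.0, 0.0, 1.0]]}
top {'mtx': [[575.7331, 0.0, 319.6117], [0.0, 575.7331, 237.2515], [0.0, 0.0, 1.0]], 'k1': -0.1087, 'pose': [[-0.0031, 0.9987, -0.0509, 0.5029], [-1.0, -0.0028, 0.005, -0.0569], [0.0048, 0.0509, 0.9987, 1.4162], [0.0, 0.0, 0.0, 1.0]]}
{'time_s': 0.1, 'joint_positions': [61.2786, 30.2712, 82.1491, 0.0002, 67.6883, -10.2265], 'qvel': [0.0992, -0.0667, -0.1588, 0.0351, -0.011, -0.0184], 'tau': [-0.0009, -44.0988, -17.7149, 0.0635, 0.0535, -0.0], 'position': [0.1979, 0.5921, 0.2192], 'tcp_rot': [[0.9484, -0.0009, 0.3172], [-0.3172, -0.0017, 0.9484], [-0.0003, -1.0, -0.0019]], 'force': [0.6881, 0.3465, 0.6968], 'moment': [0.007, -0.0107, 0.0242], 'opening': 0.9984}
```

View pics/a_scene.png

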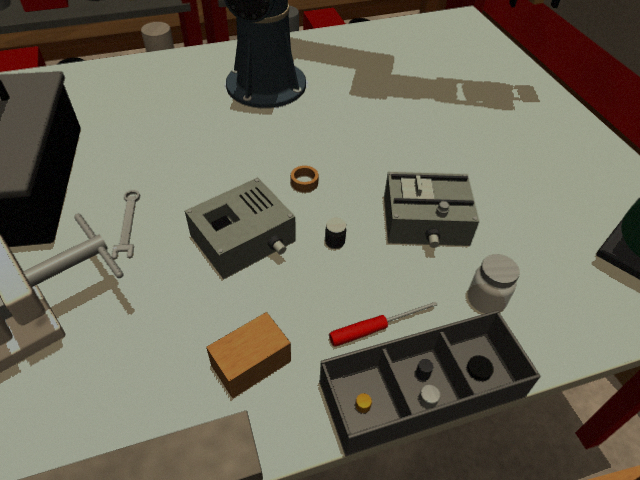

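View pics/a_top.png

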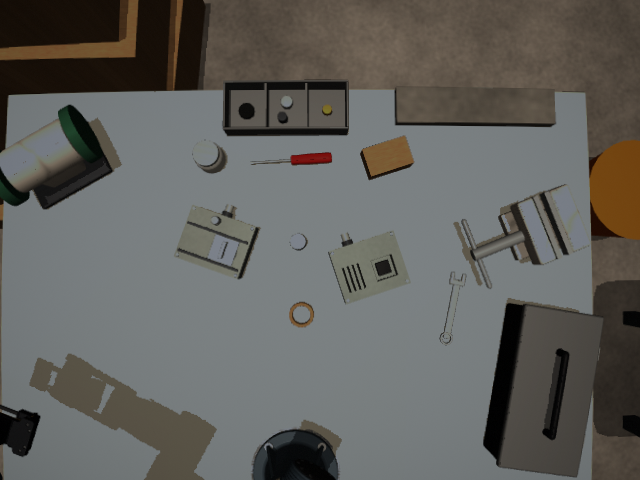

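The reset box is at top-view pixels (175–260, 205–278). Its shutter sits at the right end at (222,250), with the socket on the far strip at (215,220). The start box with the square well is at (370,267). I'll measure the reset box next.

```bash
cat > geo.py <<'E'
import numpy as np,cv2
from rig import bot
def campose(n,pos=None,rot=None):
    c=bot.get_calibration(n)
    if n=='wrist':
        T=np.eye(4);T[:3,:3]=rot;T[:3,3]=pos;P=T@np.array(c['hand_eye'])
    else: P=np.array(c['pose'])
    return np.array(c['mtx']),c['k1'],P
def rays(uv,n,**k):
    K,k1,P=campose(n,**k)
    # distortion same as cv2 k1 model
    p=cv2.undistortPoints(np.asarray(uv,float).reshape(-1,1,2),K,np.array([k1,0,0,0,0.]),).reshape(-1,2)
    d=np.c_[p[:,0],-p[:,1],-np.ones(len(p))]
    return P[:3,3],d@P[:3,:3].T
def onz(uv,z,n,**k):
    o,d=rays(uv,n,**k); return o+d*((z-o[2])/d[:,2:3])
def cloud(d,n,**k):
    v,u=np.mgrid[0:480,0:640]
    o,r=rays(np.c_[u.ravel(),v.ravel()],n,**k)
    return (o+r*d.reshape(-1,1)).reshape(480,640,3)
def proj(X,n,**k):
    K,k1,P=campose(n,**k)
    q=(np.asarray(X)-P[:3,3])@P[:3,:3]
    q=q*[1,-1,-1]
    return cv2.projectPoints(q,np.zeros(3),np.zeros(3),K,np.array([k1,0,0,0,0.]))[0].reshape(-1,2)
E
cat > m1.py <<'E'
from geo import *
f=np.load('pics/a_top.npz');d=f['d'];c=cloud(d,'top')
z=c[...,2]
for name,(u0,u1,v0,v1) in dict(reset=(165,270,195,290),start=(320,415,225,310)).items():
    m=np.zeros((480,640),bool);m[v0:v1,u0:u1]=(np.abs(z-.07)<.02)[v0:v1,u0:u1]
    m=cv2.morphologyEx(m.astype(np.uint8),cv2.MORPH_OPEN,np.ones((5,5)))>0
    P=c[m]; print(name,len(P),'z med',np.median(P[:,2]))
    h=cv2.minAreaRect((P[:,:2]*1000).astype(np.float32));print(h)
im=f['im'];cr=cv2.resize(im[190:300,150:430],None,fx=2.85,fy=2.85,interpolation=cv2.INTER_CUBIC);cv2.imwrite('pics/a_crop.png',cr[:,:,::-1])
E
python3 m1.py
```

```text
reset 3599 z med 0.07082293629299419
((562.416259765625, 184.07431030273438), (161.95733642578125, 130.89060974121094), 70.42821502685547)
start 3335 z med 0.07020177805514005
((501.62030029296875, -180.1850128173828), (130.32432556152344, 161.34933471679688), 17.97154426574707)
```

View pics/a_crop.png

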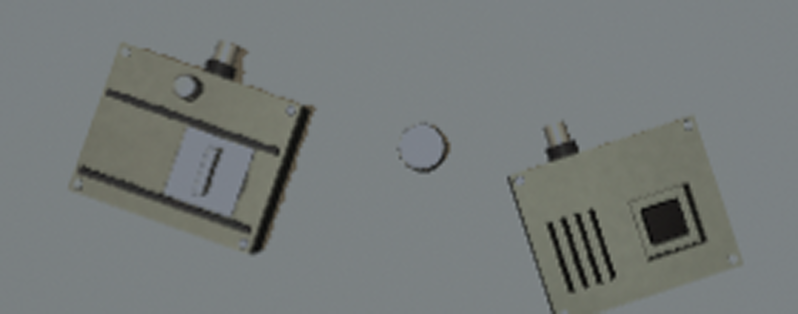

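```bash
cat > where.py <<'E'
from geo import *
import sys
s=bot.read_state();R=np.array(s['tcp_rot']);p=np.array(s['position'])
th=np.radians(70.43-90);B=np.array([[np.cos(th),-np.sin(th),0],[np.sin(th),np.cos(th),0],[0,0,1]]);c=np.array([.5624,.1841,0])
print('t',s['time_s'],'pos',p.round(4),'box mm',((p-c)@B*1000).round(1),'F',np.round(s['force'],1),'open',s['opening'])
if len(sys.argv)>3:
    t=c+B@(np.array(list(map(float,sys.argv[1:4])))/1000)
    Rd=np.c_[B[:,0],[0,0,-1],B[:,1]]
    print('shift',(R.T@(t-p)*1000).round(1),'rot',np.degrees(cv2.Rodrigues(R.T@Rd)[0].ravel()).round(2))
E
python3 - <<'E'
from geo import *
print(np.round(bot.get_calibration('wrist')['hand_eye'],3))
d=np.load('pics/a_top.npz')
# plate and rib pixels from crop
cr=np.array([[187,128],[255,148],[235,215],[165,193]])/2.85+[150,190]
th=np.radians(-19.57);B=np.array([[np.cos(th),-np.sin(th)],[np.sin(th),np.cos(th)]])
P=onz(cr,.075,'top')[:,:2]; print(((P-[.5624,.1841])@B*1000).round(1))
rb=np.array([[216,147],[205,195]])/2.85+[150,190]
P=onz(rb,.093,'top')[:,:2]; print(((P-[.5624,.1841])@B*1000).round(1))
E
python3 where.py -12 -60 250
```

```text
[[-0.    -0.966 -0.26  -0.071]
 [-0.     0.26  -0.966 -0.165]
 [ 1.    -0.    -0.    -0.002]
 [ 0.     0.     0.     1.   ]]
[[ 15.6   0.9]
 [ 18.8 -57.5]
 [-38.3 -60.6]
 [-40.6  -0.1]]
[[  9.1 -29.9]
 [-30.4 -34.7]]
t 0.1 pos [0.1979 0.5921 0.2192] box mm [-480.1  262.4  219.2] F [0.7 0.3 0.7] open 0.9983950439642105
shift [ 462.   -30.3 -331.2] rot [ 0.11  1.08 -0.02]
```

{"api": "jog_arm", "payload": {"motion": [46, -3, -33, 0, 0, 0, 93, -6, -66, 0, 0, 0, 139, -9, -99, 0, 0.2, 0, 185, -12, -132, 0, 0.4, 0, 231, -15, -166, 0, 0.5, 0, 277, -18, -199, 0, 0.6, 0, 323, -21, -232, 0, 0.7, 0, 370, -24, -265, 0, 0.9, 0, 416, -27, -298, 0, 1, 0, 462, -30, -331, 0, 1, 0, 462, -30, -331, 0, 1, 0, 462, -30, -331, 0, 1, 0, 462, -30, -331, 0, 1, 0], "gripper": 0}}

```text
time_s: 1.72
position: [0.53, 0.1334, 0.2497]
tcp_rot: [[0.943, -0.002, 0.332], [-0.332, 0.0, 0.943], [-0.002, -1.0, -0.0]]
force: [1.2, 0.2, 0.5]
opening: 0.005
```

```bash
python3 cap.py b wrist; python3 where.py -12 -60 102
```

```text
wrist {'mtx': [[377.6199, 0.0, 314.6743], [0.0, 377.6199, 240.1679], [0.0, 0.0, 1.0]], 'k1': -0.0821, 'hand_eye': [[-0.0004, -0.9656, -0.2599, -0.0705], [-0.0003, 0.2599, -0.9656, -0.1646], [1.0, -0.0003, -0.0004, -0.0017], [0.0, 0.0, 0.0, 1.0]]}
{'time_s': 1.775, 'joint_positions': [2.4143, 22.1813, 91.3258, 0.013, 66.5559, -68.2097], 'qvel': [0.1775, -0.0576, -0.3812, -0.0793, 0.0792, -0.0143], 'tau': [-0.3251, -36.9345, -17.3872, -0.0188, 0.084, 0.0013], 'position': [0.5302, 0.1335, 0.2499], 'tcp_rot': [[0.9433, -0.0011, 0.3319], [-0.3319, 0.0002, 0.9433], [-0.0011, -1.0, -0.0002]], 'force': [-0.9319, 1.0413, -0.7734], 'moment': [-0.0444, 0.0534, -0.0175], 'opening': 0.0065}
t 1.775 pos [0.5302 0.1335 0.2499] box mm [-13.4 -58.5 249.9] F [-0.9  1.  -0.8] open 0.006547720648165787
shift [  1.6 147.9  -1.5] rot [ 0.01  0.19 -0.06]
```

View pics/b_wrist.png

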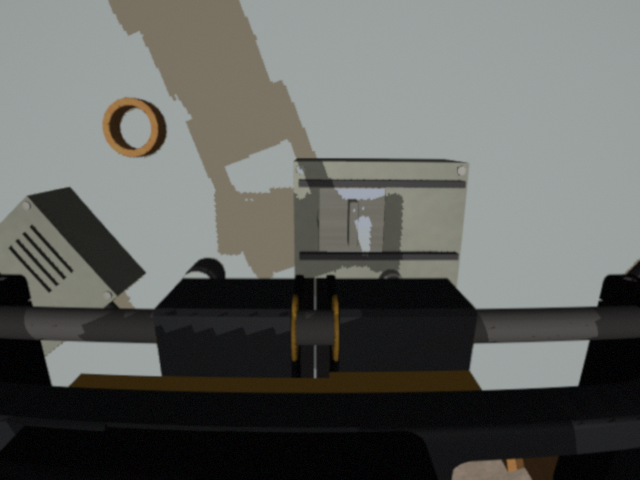

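The wrist view has the robot side at the top. It shows the box lid from columns 295 to 467, the rails at rows 183 and 256, and the rib top at about (352,222).

Run:
```python
from geo import *
f=np.load('pics/b_wrist.npz');im=f['im'];k=dict(pos=f['pos'],rot=f['rot'])
th=np.radians(-19.57);B=np.array([[np.cos(th),-np.sin(th)],[np.sin(th),np.cos(th)]])
bx=lambda uv,z:((onz(uv,z,'wrist',**k)[:,:2]-[.5624,.1841])@B*1000).round(1)
print('lid',bx([[295,163],[467,163],[295,260],[463,260]],.07))
print('rails near end L/R top',bx([[300,184],[465,184],[300,256],[458,256]],.079))
print('rib',bx([[350,200],[357,200]],.093))
cr=cv2.resize(im[150:290,280:480],None,fx=4,fy=4,interpolation=cv2.INTER_CUBIC);cv2.imwrite('pics/b_crop.png',cr[:,:,::-1])
```

```text
lid [[-63.3 -78.1]
 [-64.8  78.2]
 [ 28.1 -78.9]
 [ 27.8  83.9]]
rails near end L/R top [[-45.5 -73.3]
 [-46.7  74.6]
 [ 21.3 -73.8]
 [ 21.   74.8]]
rib [[-33.5 -30. ]
 [-33.6 -24. ]]
```

View pics/b_crop.png

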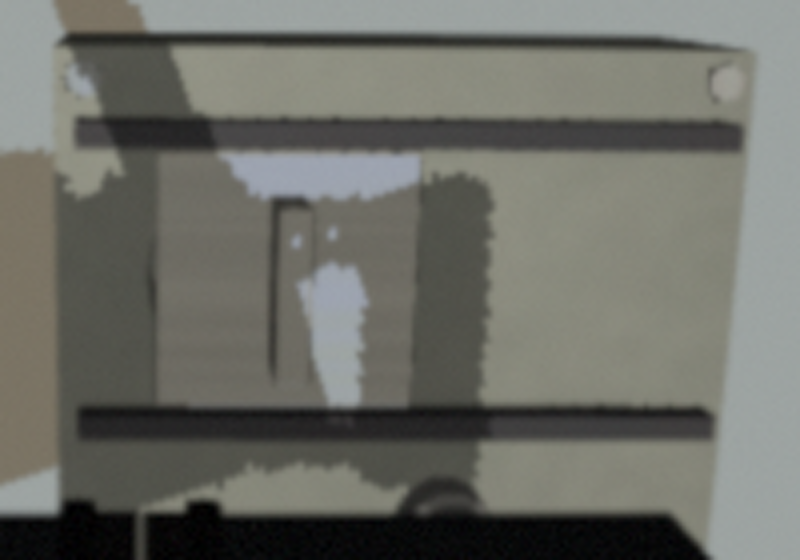

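{"api": "jog_arm", "payload": {"motion": [2, 40, -1.5, 0, 0, 0, 2, 80, -1.5, 0, 0, 0, 2, 115, -1.5, 0, 0, 0, 2, 135, -1.5, 0, 0, 0, 2, 148, -1.5, 0, 0, 0, 2, 148, -1.5, 0, 0, 0, 2, 148, -1.5, 0, 0, 0]}}

```text
time_s: 2.65
position: [0.5334, 0.1305, 0.1029]
tcp_rot: [[0.943, 0.002, 0.333], [-0.333, 0.0, 0.943], [0.002, -1.0, 0.001]]
force: [-0.8, -1.3, 0.2]
opening: -0.0
```

```bash
python3 where.py -12 0 102
```

```text
t 2.65 pos [0.5334 0.1305 0.1029] box mm [ -9.4 -60.2 102.9] F [-0.8 -1.3  0.2] open -0.00018554941318940697
shift [-2.5  0.9 60.2] rot [-0.04  0.1   0.09]
```

{"api": "jog_arm", "payload": {"motion": [-2, 0, 4, 0, 0, 0, -2, 0, 8, 0, 0, 0, -2, 0, 12, 0, 0, 0, -2, 0, 17, 0, 0, 0, -2, 0, 22, 0, 0, 0, -2, 0, 28, 0, 0, 0, -2, 0, 34, 0, 0, 0, -2, 0, 40, 0, 0, 0, -2, 0, 46, 0, 0, 0, -2, 0, 52, 0, 0, 0, -2, 0, 58, 0, 0, 0, -2, 0, 64, 0, 0, 0, -2, 0, 64, 0, 0, 0, -2, 0, 64, 0, 0, 0]}}

```text
time_s: 4.4
position: [0.5521, 0.1911, 0.102]
tcp_rot: [[0.943, -0.0, 0.334], [-0.334, -0.0, 0.943], [-0.0, -1.0, -0.0]]
force: [-0.3, 0.8, 0.1]
opening: 0.001
```

```bash
python3 where.py -12 13 102; python3 cap.py c scene wrist >/dev/null
python3 - <<'E'
import cv2
a=cv2.imread('pics/c_scene.png')[150:260,370:490];cv2.imwrite('pics/c_crop.png',cv2.resize(a,None,fx=5,fy=5,interpolation=2))
E
```

```text
t 4.4 pos [0.5521 0.1911 0.102 ] box mm [-12.1   3.1 102. ] F [-0.3  0.8  0.1] open 0.0009899917106973596
shift [ 0.1 -0.   9.9] rot [ 0.01  0.08 -0.01]
```

View pics/c_crop.png

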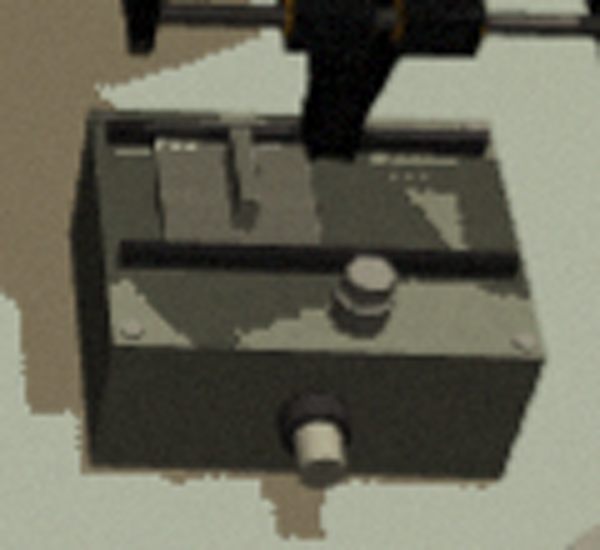

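View pics/c_wrist.png

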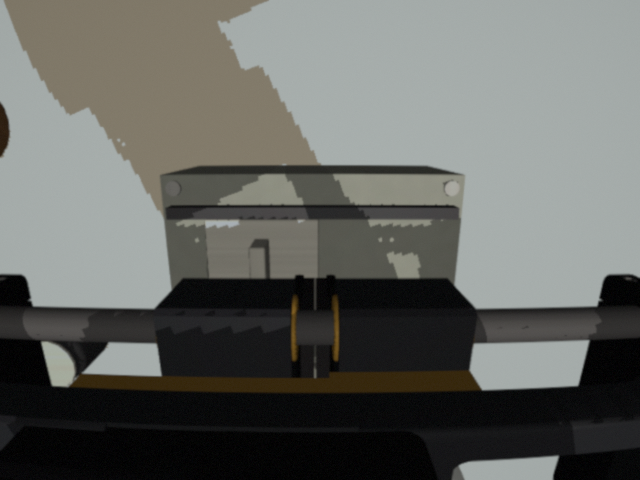

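Run:
```python
from geo import *
s=bot.read_state();p=np.array(s['position']);R=np.array(s['tcp_rot'])
th=np.radians(-19.57);B=np.array([[np.cos(th),-np.sin(th),0],[np.sin(th),np.cos(th),0],[0,0,1]]);c=np.array([.5624,.1841,0])
f=lambda uv:np.round((np.array(uv)-[370,150])*5)
g=lambda b:f(proj([c+B@(np.array(b)/1000)],'scene'))
print('tip',f(proj([p+R@[0,.022,0]],'scene')))
for n,b in dict(ribshut1=(8,-27,93),ribshut2=(-32,-27,93),ribopen=(8,32,93),wellc=(-12,-32,70),c1=(65,-80,70),c2=(65,80,70),c3=(-65,80,70)).items(): print(n,g(b))
for n in['scene','wrist']:
    d=np.load(f'pics/c_{n}.npz');C=cloud(d['d'],n,**({} if n=='scene' else dict(pos=d['pos'],rot=d['rot'])))
    X=(C-c)@B*1000
    if n=='wrist': print(X[250:275:8,[215,230,245,252,262,275,290,310,330,350]].round(0).tolist())
    else:
        for (u,v) in [(245,150),(245,200),(200,190),(290,190),(335,140),(335,100),(140,190),(350,190)]: print((u,v),X[150+v//5,370+u//5].round(0))
```

```text
tip [[313. 184.]]
ribshut1 [[246. 193.]]
ribshut2 [[236. 121.]]
ribopen [[403. 198.]]
wellc [[218. 200.]]
c1 [[108. 340.]]
c2 [[542. 355.]]
c3 [[485. 117.]]
(245, 150) [-16. -25.  93.]
(245, 200) [ 10. -27.  91.]
(200, 190) [-14. -39.  73.]
(290, 190) [-17.  -4.  72.]
(335, 140) [ -4.   4. 110.]
(335, 100) [ -1.  -0. 133.]
(140, 190) [-15. -62.  71.]
(350, 190) [-24.  21.  67.]
[[[-26.0, -51.0, 76.0], [-25.0, -44.0, 75.0], [-26.0, -35.0, 76.0], [-31.0, -29.0, 93.0], [-31.0, -24.0, 93.0], [-26.0, -20.0, 75.0], [-25.0, -12.0, 75.0], [-25.0, -1.0, 75.0], [-24.0, 10.0, 71.0], [-24.0, 21.0, 70.0]], [[-21.0, -52.0, 76.0], [-21.0, -44.0, 74.0], [-21.0, -36.0, 74.0], [-27.0, -29.0, 93.0], [-27.0, -24.0, 93.0], [-21.0, -20.0, 75.0], [-21.0, -12.0, 74.0], [-21.0, -1.0, 74.0], [-19.0, 10.0, 69.0], [-20.0, 21.0, 70.0]], [[-17.0, -52.0, 76.0], [-16.0, -44.0, 75.0], [-17.0, -36.0, 75.0], [-23.0, -29.0, 95.0], [-23.0, -24.0, 93.0], [-17.0, -20.0, 76.0], [-17.0, -12.0, 76.0], [-16.0, -1.0, 74.0], [-16.0, 10.0, 72.0], [-15.0, 21.0, 70.0]], [[-12.0, -52.0, 76.0], [-12.0, -44.0, 75.0], [-12.0, -36.0, 75.0], [-19.0, -29.0, 93.0], [-18.0, -24.0, 92.0], [-12.0, -20.0, 74.0], [-12.0, -12.0, 75.0], [-12.0, -1.0, 76.0], [-10.0, 10.0, 70.0], [-10.0, 21.0, 70.0]]]
```

```bash
python3 - <<'E'
from geo import *
th=np.radians(-19.57);B=np.array([[np.cos(th),-np.sin(th),0],[np.sin(th),np.cos(th),0],[0,0,1]]);c=np.array([.5624,.1841,0])
d=np.load('pics/c_scene.npz');C=cloud(d['d'],'scene');X=(C-c)@B*1000
for v in range(156,184,2):
  print(v,[tuple(X[v,u].round(0).astype(int)) for u in range(430,446,2)])
E
python3 - <<'E'
import cv2
a=cv2.imread('pics/c_scene.png')[90:250,340:540];cv2.imwrite('pics/c_crop2.png',cv2.convertScaleAbs(cv2.resize(a,None,fx=3.7,fy=3.7,interpolation=2),alpha=2.2))
E
```

```text
156 [(np.int64(28), np.int64(-27), np.int64(190)), (np.int64(25), np.int64(-23), np.int64(188)), (np.int64(25), np.int64(-19), np.int64(188)), (np.int64(27), np.int64(-17), np.int64(190)), (np.int64(27), np.int64(-13), np.int64(189)), (np.int64(27), np.int64(-10), np.int64(189)), (np.int64(25), np.int64(-6), np.int64(188)), (np.int64(25), np.int64(-2), np.int64(188))]
158 [(np.int64(26), np.int64(-26), np.int64(184)), (np.int64(27), np.int64(-22), np.int64(185)), (np.int64(24), np.int64(-18), np.int64(182)), (np.int64(27), np.int64(-16), np.int64(185)), (np.int64(25), np.int64(-11), np.int64(183)), (np.int64(27), np.int64(-9), np.int64(185)), (np.int64(27), np.int64(-5), np.int64(185)), (np.int64(-2), np.int64(7), np.int64(161))]
160 [(np.int64(27), np.int64(-25), np.int64(180)), (np.int64(24), np.int64(-21), np.int64(178)), (np.int64(25), np.int64(-18), np.int64(179)), (np.int64(27), np.int64(-15), np.int64(181)), (np.int64(27), np.int64(-11), np.int64(181)), (np.int64(27), np.int64(-8), np.int64(181)), (np.int64(27), np.int64(-4), np.int64(180)), (np.int64(-1), np.int64(8), np.int6
[... 3275 characters left out ...]
p.int64(2), np.int64(74)), (np.int64(1), np.int64(-5), np.int64(109)), (np.int64(-2), np.int64(-1), np.int64(107)), (np.int64(0), np.int64(2), np.int64(109)), (np.int64(-3), np.int64(7), np.int64(107)), (np.int64(-1), np.int64(10), np.int64(109)), (np.int64(-43), np.int64(27), np.int64(70)), (np.int64(-44), np.int64(31), np.int64(70))]
182 [(np.int64(-32), np.int64(1), np.int64(74)), (np.int64(-37), np.int64(7), np.int64(70)), (np.int64(-38), np.int64(11), np.int64(68)), (np.int64(-36), np.int64(14), np.int64(70)), (np.int64(-38), np.int64(19), np.int64(69)), (np.int64(-39), np.int64(23), np.int64(69)), (np.int64(-39), np.int64(27), np.int64(68)), (np.int64(-38), np.int64(30), np.int64(70))]
```

View pics/c_crop2.png

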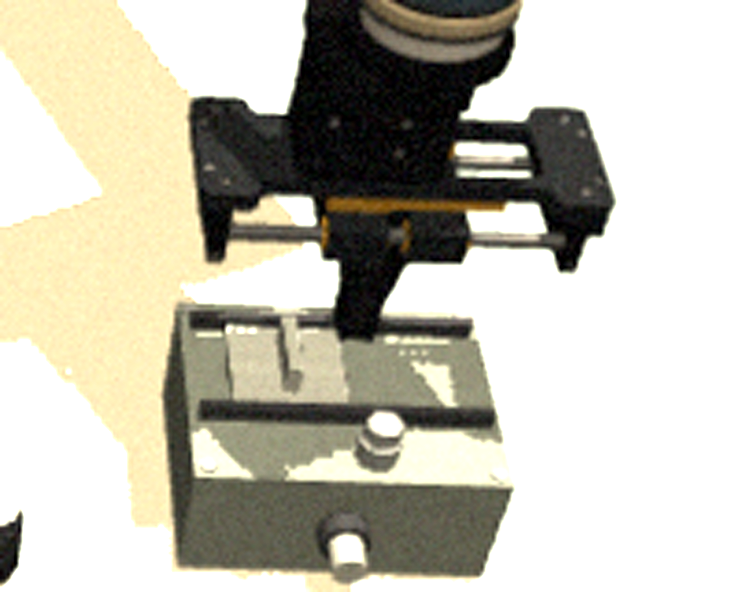

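```bash
python3 - <<'E'
from geo import *
d=np.load('pics/c_wrist.npz');C=cloud(d['d'],'wrist',pos=np.zeros(3),rot=np.eye(3))*1000
for v in range(268,346,6):
  print(v,[tuple(int(x) for x in C[v,u]) for u in (250,290,300,308,316,322,331,345,380)])
d=np.load('pics/a_top.npz');
s=bot.read_state();print(s['time_s'])
E
python3 - <<'E'
import cv2
a=cv2.imread('pics/c_wrist.png')[230:400,240:400];cv2.imwrite('pics/c_crop3.png',cv2.convertScaleAbs(cv2.resize(a,None,fx=3.5,fy=3.5,interpolation=2),alpha=3))
E
```

```text
268 [(-9, 8, -33), (-3, 27, -14), (-3, 27, -9), (-3, 27, -5), (-3, 26, 0), (-1, 32, 2), (-1, 32, 7), (-1, 32, 15), (-1, 31, 34)]
274 [(-6, 8, -33), (0, 26, -14), (0, 28, -9), (0, 28, -5), (0, 26, 0), (1, 31, 2), (2, 33, 7), (1, 31, 15), (1, 31, 34)]
280 [(-37, -78, -17), (-37, -78, -7), (-10, -8, -8), (-9, -6, -4), (-8, -4, -1), (-8, -4, 1), (-10, -8, 5), (-37, -78, 5), (-37, -78, 14)]
286 [(-37, -81, -16), (-37, -82, -7), (-10, -16, -7), (-70, -164, -1), (-9, -12, -1), (-9, -12, 1), (-10, -16, 5), (-37, -81, 5), (-37, -83, 13)]
292 [(-37, -87, -15), (-37, -85, -7), (-10, -23, -7), (-8, -18, -4), (-9, -19, -1), (-9, -19, 1), (-10, -23, 4), (-37, -86, 5), (-37, -86, 12)]
298 [(-37, -89, -15), (-37, -89, -6), (-10, -28, -7), (-9, -25, -4), (-8, -24, -1), (-9, -25, 1), (-10, -28, 4), (-37, -89, 4), (-37, -89, 12)]
304 [(-37, -92, -15), (-38, -94, -6), (-9, -30, -7), (-9, -31, -4), (-7, -26, -1), (-8, -30, 1), (-10, -33, 4), (-37, -93, 4), (-37, -92, 11)]
310 [(-37, -94, -14), (-37, -94, -6), (-32, -85, -5), (-70, -164, -1), (-33, -86, -1), (-32, -85, 0), (-32, -86, 2), (-36, -94, 4), (-37, -95, 11)]
316 [(-36, -96, -14), (-35, -94, -6), (-32, -88, -4), (-70, -164, -1), (-32, -87, -1), (-32, -87, 0), (-32, -88, 1), (-36, -96, 4), (-36, -95, 11)]
322 [(-34, -95, -14), (-34, -95, -6), (-31, -88, -4), (-31, -89, -3), (-31, -89, -1), (-31, -88, 0), (-31, -89, 1), (-35, -96, 4), (-35, -96, 11)]
328 [(-33, -96, -14), (-33, -95, -6), (-29, -89, -4), (-30, -89, -3), (-29, -89, -1), (-30, -90, 0), (-30, -89, 1), (-33, -95, 4), (-33, -95, 11)]
334 [(-32, -96, -14), (-32, -96, -6), (-28, -89, -4), (-28, -89, -3), (-28, -89, -1), (-28, -89, 0), (-28, -89, 1), (-32, -95, 4), (-32, -95, 11)]
340 [(-30, -95, -14), (-30, -95, -6), (-28, -90, -4), (-27, -90, -3), (-27, -89, -1), (-27, -90, 0), (-27, -89, 1), (-30, -95, 4), (-30, -95, 11)]
4.5
```

View pics/c_crop3.png

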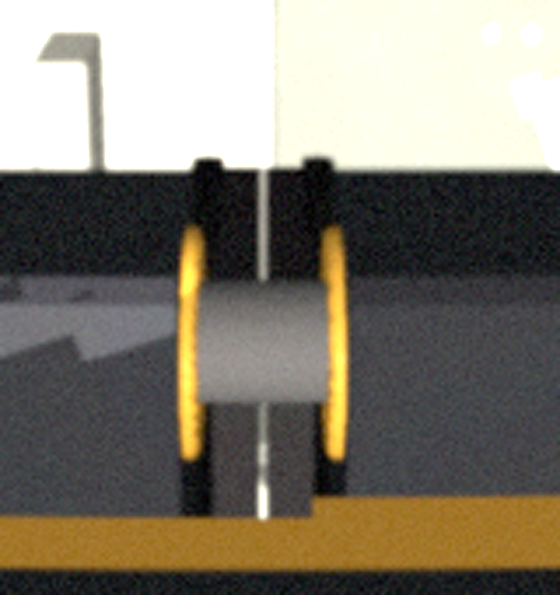

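```bash
python3 where.py -12 -58 160; python3 where.py -12 -58 78
```

```text
t 4.5 pos [0.5521 0.191  0.102 ] box mm [-12.   3. 102.] F [-0.8  0.5 -0.8] open 0.006444154168791567
shift [ -0.1 -58.  -61. ] rot [ 0.01  0.06 -0.01]
t 4.5 pos [0.5521 0.191  0.102 ] box mm [-12.   3. 102.] F [-0.8  0.5 -0.8] open 0.006444154168791567
shift [ -0.1  24.  -61. ] rot [ 0.01  0.06 -0.01]
```

The depth readings from both cameras put the closed fingertips about 3 mm behind the reported TCP, not 22 mm ahead of it. As a result the fingers passed over the rib without touching it. I'll go back up over the rib and descend again with the measured tip position.

{"api": "jog_arm", "payload": {"motion": [0, -30, 0, 0, 0, 0, 0, -58, 0, 0, 0, 0, 0, -58, -20, 0, 0, 0, 0, -58, -61, 0, 0, 0, 0, -58, -61, 0, 0, 0, 0, -20, -61, 0, 0, 0, 0, 10, -61, 0, 0, 0, 0, 20, -61, 0, 0, 0, 0, 24, -61, 0, 0, 0, 0, 24, -61, 0, 0, 0]}}

```text
time_s: 5.75
position: [0.5323, 0.1338, 0.0784]
tcp_rot: [[0.943, 0.001, 0.334], [-0.334, 0.0, 0.943], [0.001, -1.0, 0.0]]
force: [0.6, -0.1, 0.3]
opening: 0.007
```

```bash
python3 cap.py d scene >/dev/null;python3 where.py -12 -45 78;  python3 - <<'E'
import cv2
a=cv2.imread('pics/d_scene.png')[90:250,340:540];cv2.imwrite('pics/d_crop2.png',cv2.convertScaleAbs(cv2.resize(a,None,fx=3.7,fy=3.7,interpolation=2),alpha=1.8))
E
```

```text
t 5.8 pos [0.5326 0.1338 0.0788] box mm [-11.3 -57.4  78.8] F [-0.8 -0.   0.1] open 0.00719056150314008
shift [-0.7  0.8 12.4] rot [-0.04  0.08  0.09]
```

View pics/d_crop2.png

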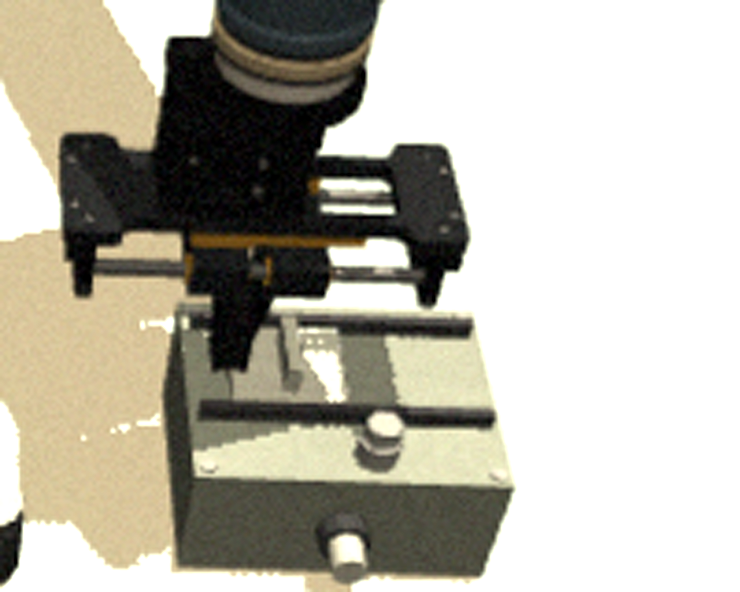

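{"api": "jog_arm", "payload": {"motion": [0, 0, 5, 0, 0, 0, 0, 0, 10, 0, 0, 0, 0, 0, 15, 0, 0, 0, 0, 0, 20, 0, 0, 0, 0, 0, 26, 0, 0, 0, 0, 0, 32, 0, 0, 0, 0, 0, 38, 0, 0, 0, 0, 0, 44, 0, 0, 0, 0, 0, 50, 0, 0, 0, 0, 0, 56, 0, 0, 0, 0, 0, 62, 0, 0, 0, 0, 0, 67, 0, 0, 0, 0, 0, 67, 0, 0, 0]}}

```text
time_s: 7.42
position: [0.5544, 0.1975, 0.0779]
tcp_rot: [[0.943, 0.0, 0.334], [-0.334, 0.001, 0.943], [0.0, -1.0, 0.001]]
force: [0.5, -0.2, -0.1]
opening: 0.007
```

```bash
python3 cap.py e scene wrist >/dev/null;python3 where.py -12 19 78;  python3 - <<'E'
import cv2
a=cv2.imread('pics/e_scene.png')[90:250,340:540];cv2.imwrite('pics/e_crop2.png',cv2.convertScaleAbs(cv2.resize(a,None,fx=3.7,fy=3.7,interpolation=2),alpha=1.8))
E
```

```text
t 7.525 pos [0.5542 0.1971 0.0779] box mm [-12.1   9.6  77.9] F [ 0.3 -0.2  0.2] open -0.001416617896823252
shift [ 0.1 -0.1  9.4] rot [-0.02  0.07 -0.  ]
```

View pics/e_crop2.png

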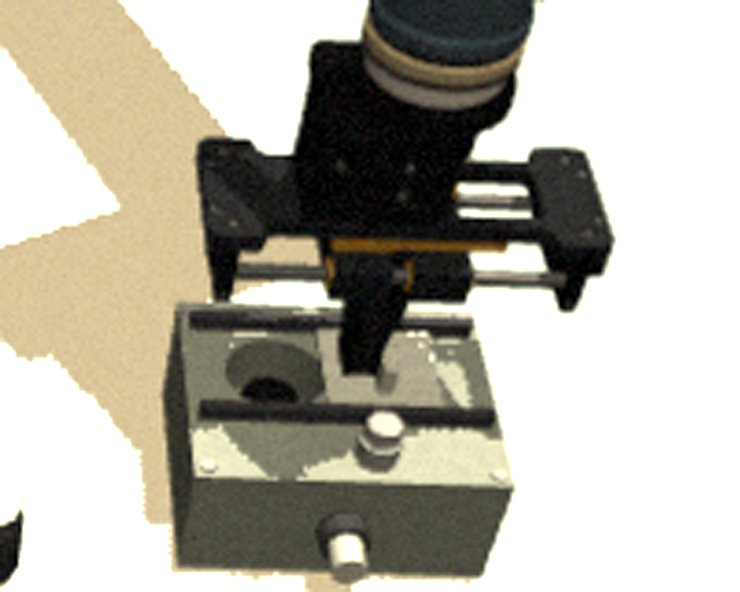

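View pics/e_wrist.png

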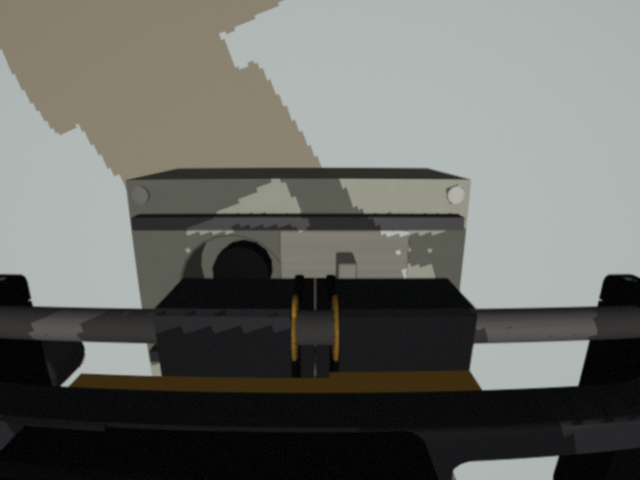

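The push works. The well is now visible at wrist pixel (241,265) and the rib at about (346,262). I'll go on towards the end stop.

```bash
cat > meas.py <<'E'
import sys
from geo import *
th=np.radians(-19.57);B=np.array([[np.cos(th),-np.sin(th),0],[np.sin(th),np.cos(th),0],[0,0,1]]);c=np.array([.5624,.1841,0])
d=np.load(f'pics/{sys.argv[1]}_wrist.npz');X=(cloud(d['d'],'wrist',pos=d['pos'],rot=d['rot'])-c)@B*1000
m=np.zeros((480,640),bool);m[200:274,150:500]=True
r=m&(abs(X[...,2]-93)<4)&(abs(X[...,0]+12)<22);P=X[r];print('rib n',len(P),'y',np.percentile(P[:,1],[2,50,98]).round(1),'x',np.percentile(P[:,0],[2,98]).round(1))
r=m&(X[...,2]<60)&(X[...,2]>30);P=X[r];print('well',len(P), P[:,1].min() if len(P) else 0,P[:,1].max() if len(P) else 0)
r=m&(abs(X[...,2]-52)<2.5);P=X[r]; print('button top',len(P),np.percentile(P[:,1],[1,99]).round(1) if len(P) else '',np.median(P[:,2]) if len(P) else '')
E
python3 meas.py e
```

```text
rib n 244 y [17.6 21.5 25.5] x [-32.3 -27.8]
well 2702 -58.48573311776309 -12.366999115264532
button top 1323 [-57.7 -17.3] 51.86445882847004
```

{"api": "jog_arm", "payload": {"motion": [0, 0, 3, 0, 0, 0, 0, 0, 6, 0, 0, 0, 0, 0, 8, 0, 0, 0, 0, 0, 9, 0, 0, 0, 0, 0, 9, 0, 0, 0]}}

```text
time_s: 8.15
position: [0.5571, 0.2054, 0.0779]
tcp_rot: [[0.943, -0.0, 0.334], [-0.334, 0.0, 0.943], [-0.0, -1.0, 0.0]]
force: [-1.6, -0.9, 0.3]
opening: 0.004
```

```bash
python3 cap.py f wrist >/dev/null;python3 where.py;python3 meas.py f
```

```text
t 8.2 pos [0.5571 0.2054 0.078 ] box mm [-12.2  18.3  78. ] F [-0.8 -1.6 -0.1] open 0.005131378815782837
rib n 244 y [25.7 29.5 33.6] x [-32.3 -28. ]
well 2657 -58.40995365449324 -12.102324366909377
button top 1330 [-57.5 -17. ] 51.84820555591847
```

{"api": "jog_arm", "payload": {"motion": [0, 0, 1, 0, 0, 0, 0, 0, 2, 0, 0, 0, 0, 0, 2.5, 0, 0, 0, 0, 0, 2.5, 0, 0, 0, 0, 0, 0, 0, 0, 0, 0, 0, -4, 0, 0, 0, 0, -20, -8, 0, 0, 0, 0, -50, -10, 0, 0, 0, 0, -50, -30, 0, 0, 0, 0, -50, -50, 0, 0, 0, 0, -50, -50, 0, 0, 0]}}

```text
time_s: 9.57
position: [0.5389, 0.1563, 0.1274]
tcp_rot: [[0.942, -0.003, 0.336], [-0.336, -0.0, 0.942], [-0.003, -1.0, -0.001]]
force: [0.9, 0.2, 0.7]
opening: 0.009
```

```bash
python3 cap.py g scene wrist top>/dev/null;python3 where.py -12 -32 100;python3 meas.py g;  python3 - <<'E'
import cv2
a=cv2.imread('pics/g_scene.png')[90:250,340:540];cv2.imwrite('pics/g_crop2.png',cv2.convertScaleAbs(cv2.resize(a,None,fx=3.7,fy=3.7,interpolation=2),alpha=1.8))
E
```

```text
t 9.725 pos [0.5404 0.1579 0.1275] box mm [-12.  -32.  127.5] F [-0. -0.  0.] open 0.005970732205252438
shift [ 0.  27.5  0. ] rot [ 0.01  0.03 -0.05]
rib n 643 y [27.6 31.1 35.5] x [-32.1 -10.3]
well 3865 -58.12203100541768 -5.92120090506939
button top 1767 [-56.7  -7.2] 51.97698767036263
```

View pics/g_crop2.png

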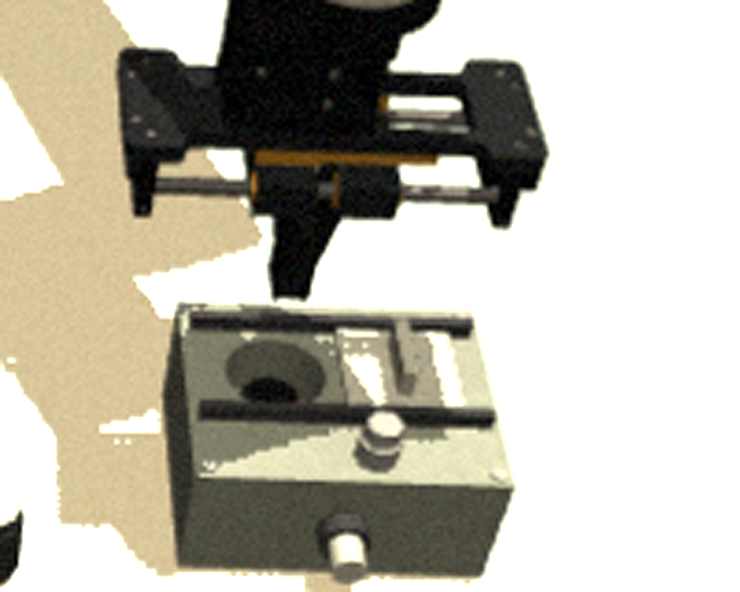

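View pics/g_wrist.png

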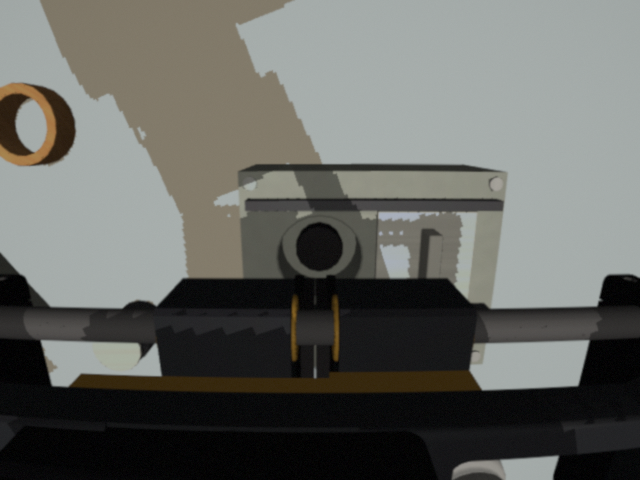

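The well is fully open and the fingertip is centred over it: the mouth spans y −58.1 to −5.9 mm in the box frame and the cap is at z 52 mm. I'll descend to just above the button.

{"api": "jog_arm", "payload": {"motion": [0, 20, 0, 0, 0, 0, 0, 40, 0, 0, 0, 0, 0, 55, 0, 0, 0, 0, 0, 67, 0, 0, 0, 0, 0, 74, 0, 0, 0, 0, 0, 74, 0, 0, 0, 0, 0, 74, 0, 0, 0, 0]}}

```text
time_s: 10.6
position: [0.541, 0.1582, 0.0545]
tcp_rot: [[0.943, 0.001, 0.334], [-0.334, 0.0, 0.943], [0.001, -1.0, 0.0]]
force: [-0.3, 0.0, 0.1]
opening: 0.008
```

```bash
python3 where.py -12 -32 49
```

```text
t 10.6 pos [0.541  0.1582 0.0545] box mm [-11.5 -31.6  54.5] F [-0.3  0.   0.1] open 0.0078108735506819925
shift [-0.5  5.5 -0.4] rot [-0.02  0.07  0.05]
```

{"api": "jog_arm", "payload": {"motion": [0, 2, 0, 0, 0, 0, 0, 4, 0, 0, 0, 0, 0, 6, 0, 0, 0, 0, 0, 8, 0, 0, 0, 0, 0, 8, 0, 0, 0, 0]}}

```text
time_s: 11.22
position: [0.5407, 0.1582, 0.0462]
tcp_rot: [[0.943, 0.0, 0.334], [-0.334, 0.0, 0.943], [0.0, -1.0, 0.0]]
force: [-0.7, -1.0, 3.9]
opening: 0.006
```

```bash
for i in 1 2 3; do python3 where.py; done
```

```text
t 11.225 pos [0.5407 0.1582 0.0462] box mm [-11.7 -31.7  46.2] F [-0.7 -1.   3.9] open 0.005721030497187184
t 11.225 pos [0.5407 0.1582 0.0462] box mm [-11.7 -31.7  46.2] F [-0.7 -1.   3.9] open 0.005721030497187184
t 11.225 pos [0.5407 0.1582 0.0462] box mm [-11.7 -31.7  46.2] F [-0.7 -1.   3.9] open 0.005721030497187184
```

{"api": "jog_arm", "payload": {"motion": [0, 1, 0, 0, 0, 0, 0, 2, 0, 0, 0, 0, 0, 3, 0, 0, 0, 0, 0, 3, 0, 0, 0, 0]}}

```text
time_s: 11.72
position: [0.5408, 0.1582, 0.0439]
tcp_rot: [[0.943, 0.001, 0.334], [-0.334, -0.0, 0.943], [0.001, -1.0, 0.0]]
force: [-1.0, 0.6, 9.3]
opening: 0.008
```

{"api": "jog_arm", "payload": {"motion": [0, 0.5, 0, 0, 0, 0, 0, 1, 0, 0, 0, 0, 0, 1, 0, 0, 0, 0]}}

```text
time_s: 12.1
position: [0.5408, 0.1582, 0.0438]
tcp_rot: [[0.943, 0.001, 0.334], [-0.334, -0.0, 0.943], [0.001, -1.0, 0.0]]
force: [-3.1, -0.3, 15.6]
opening: 0.007
```

{"api": "jog_arm", "payload": {"motion": [0, 0, 0, 0, 0, 0, 0, 0, 0, 0, 0, 0, 0, 0, 0, 0, 0, 0, 0, 0, 0, 0, 0, 0, 0, 0, 0, 0, 0, 0, 0, 0, 0, 0, 0, 0, 0, 0, 0, 0, 0, 0, 0, 0, 0, 0, 0, 0]}}

```text
time_s: 13.1
position: [0.5408, 0.1582, 0.0438]
tcp_rot: [[0.943, 0.001, 0.334], [-0.334, -0.0, 0.943], [0.001, -1.0, 0.0]]
force: [-2.4, 0.7, 15.7]
opening: 0.004
```

{"api": "jog_arm", "payload": {"motion": [0, -4, 0, 0, 0, 0, 0, -12, 0, 0, 0, 0, 0, -30, 0, 0, 0, 0, 0, -55, 0, 0, 0, 0, 0, -85, 0, 0, 0, 0, 0, -95, 0, 0, 0, 0, 0, -95, 0, 0, 0, 0]}}

```text
time_s: 13.98
position: [0.5405, 0.1582, 0.1371]
tcp_rot: [[0.943, 0.0, 0.334], [-0.334, 0.0, 0.943], [0.0, -1.0, 0.0]]
force: [0.3, -0.1, 0.6]
opening: 0.006
```

```bash
python3 cap.py h wrist >/dev/null; python3 meas.py h; python3 where.py -12 58 140;python3 where.py -12 58 78
```

```text
rib n 646 y [27.6 31.3 35.6] x [-32.1  -6.3]
well 3958 -58.12883217487699 -6.033296798083742
button top 1680 [-56.7  -7.2] 51.93369278709987
t 14.025 pos [0.5399 0.1581 0.1364] box mm [-12.5 -32.  136.4] F [ 0.1 -0.1 -0.3] open 0.005676512155535137
shift [ 0.6 -3.7 90. ] rot [ 0.03  0.08 -0.07]
t 14.025 pos [0.5399 0.1581 0.1364] box mm [-12.5 -32.  136.4] F [ 0.1 -0.1 -0.3] open 0.005676512155535137
shift [ 0.6 58.3 90. ] rot [ 0.03  0.08 -0.07]
```

{"api": "jog_arm", "payload": {"motion": [0, -14, 30, 0, 0, 0, 0, -14, 60, 0, 0, 0, 0, -14, 90, 0, 0, 0, 0, -14, 90, 0, 0, 0, 0, 20, 90, 0, 0, 0, 0, 45, 90, 0, 0, 0, 0, 55, 90, 0, 0, 0, 0, 59, 90, 0, 0, 0, 0, 59, 90, 0, 0, 0]}}

```text
time_s: 15.15
position: [0.5709, 0.2428, 0.0784]
tcp_rot: [[0.943, 0.0, 0.334], [-0.334, 0.0, 0.943], [0.0, -1.0, 0.0]]
force: [0.5, 0.4, 0.2]
opening: 0.007
```

```bash
python3 where.py -12 -10 78
```

```text
t 15.15 pos [0.5709 0.2428 0.0784] box mm [-11.7  58.1  78.4] F [0.5 0.4 0.2] open 0.006865708742265197
shift [ -0.4   0.4 -68.1] rot [-0.01  0.06  0.02]
```

{"api": "jog_arm", "payload": {"motion": [0, 0, -5, 0, 0, 0, 0, 0, -10, 0, 0, 0, 0, 0, -15, 0, 0, 0, 0, 0, -20, 0, 0, 0, 0, 0, -26, 0, 0, 0, 0, 0, -32, 0, 0, 0, 0, 0, -38, 0, 0, 0, 0, 0, -44, 0, 0, 0, 0, 0, -50, 0, 0, 0, 0, 0, -56, 0, 0, 0, 0, 0, -62, 0, 0, 0, 0, 0, -68, 0, 0, 0, 0, 0, -73, 0, 0, 0, 0, 0, -73, 0, 0, 0]}}

```text
time_s: 16.9
position: [0.5451, 0.1736, 0.0778]
tcp_rot: [[0.943, -0.002, 0.334], [-0.334, -0.001, 0.943], [-0.002, -1.0, -0.001]]
force: [0.8, 0.2, 0.3]
opening: 0.003
```

```bash
python3 cap.py i wrist >/dev/null; python3 meas.py i; python3 where.py
```

```text
rib n 206 y [-34.5 -30.6 -26.7] x [-32.3 -28.4]
well 0 0 0
button top 0  
t 16.95 pos [0.545  0.1737 0.0777] box mm [-12.9 -15.6  77.7] F [ 0.3 -0.5  0.7] open 0.0071887770554528415
```

{"api": "jog_arm", "payload": {"motion": [0, 0, -0.7, 0, 0, 0, 0, 0, -1.5, 0, 0, 0, 0, 0, -2, 0, 0, 0, 0, 0, -2, 0, 0, 0]}}

```text
time_s: 17.45
position: [0.5452, 0.1725, 0.078]
tcp_rot: [[0.943, -0.001, 0.334], [-0.334, 0.0, 0.943], [-0.001, -1.0, -0.0]]
force: [-1.1, 1.0, -1.0]
opening: 0.001
```

```bash
python3 cap.py j wrist >/dev/null; python3 meas.py j; python3 where.py
```

```text
rib n 232 y [-35.5 -31.6 -27.6] x [-32.3 -28. ]
well 0 0 0
button top 0  
t 17.5 pos [0.5454 0.1724 0.078 ] box mm [-12.1 -16.7  78. ] F [ 0.7  2.1 -0.2] open 0.004921328690115573
```

{"api": "jog_arm", "payload": {"motion": [0, 0, 6, 0, 0, 0, 0, 0, 12, 0, 0, 0, 0, -30, 14, 0, 0, 0, 0, -80, 14, 0, 0, 0, 0, -130, 14, 0, 0, 0, 0, -160, 14, 0, 0, 0, 0, -160, 14, 0, 0, 0, 0, -160, 14, 0, 0, 0]}}

```text
time_s: 18.5
position: [0.5494, 0.1855, 0.237]
tcp_rot: [[0.943, -0.002, 0.334], [-0.334, -0.0, 0.943], [-0.002, -1.0, -0.001]]
force: [0.3, 0.6, -0.4]
opening: 0.009
```

```bash
python3 cap.py k wrist scene top >/dev/null; python3 meas.py k; python3 where.py
python3 - <<'E'
import cv2,numpy as np
a=cv2.imread('pics/a_scene.png');b=cv2.imread('pics/k_scene.png')
cv2.imwrite('pics/k_cmp.png',np.hstack([cv2.resize(x[130:430],None,fx=.62,fy=.62) for x in (a,b)]))
E
```

```text
rib n 456 y [-35.4 -31.4 -27.6] x [-31.3   7.1]
well 45 -178.40820065897128 -167.98288224648184
button top 0  
t 18.65 pos [0.5492 0.1854 0.2362] box mm [-12.9  -3.2 236.2] F [ 0.5  0.3 -1. ] open 0.005847643128822352
```

View pics/k_scene.png

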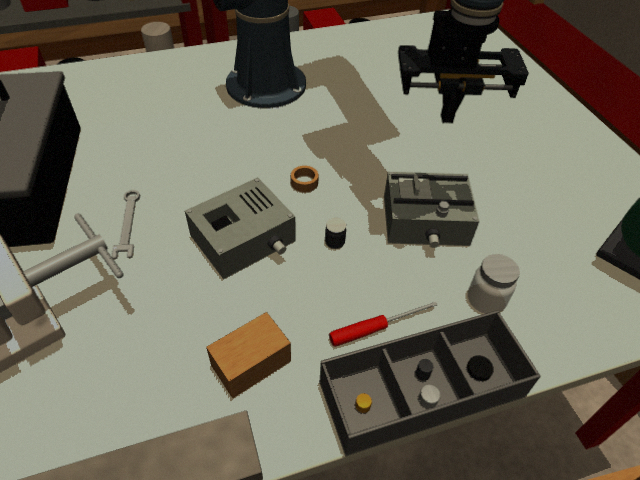

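View pics/k_wrist.png

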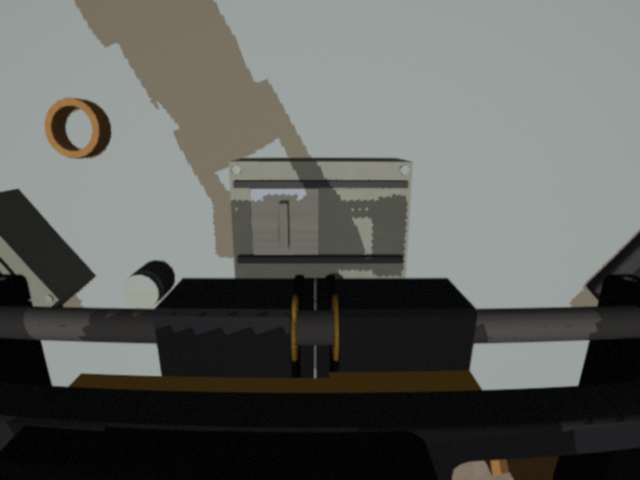

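The shutter is shut, with the rib at wrist pixel (284,222). All the loose things are at the same pixels as at the start, e.g. socket (443,207), tin (336,233) and roll (305,178). The arm is clear of everything, so I'm handing in.

```bash
python3 -c "
from rig import bot
print(bot.hand_in())"
```

```text
the job is handed in; nothing more can be done
None
```

I pushed the shutter open, pressed the sunken button home, let it up and pushed the shutter shut again. I handed in after about 18.7 s of the 50 s; no verdict is reported.

- **Shutter open:** measured about 63 of its 64 mm open, with the rib centre at box y ≈ +31 mm.
- **Button:** it stopped moving with about 15.6 N on the finger, and I held it there for over a second. After release its top measured 52 mm above the bench, which is fully up.
- **Shutter shut:** the rib centre ended at box y ≈ −31.5 mm, so it is within about 0.6 mm of shut.
- **Surroundings:** I never went near the start box. By eye, the loose things are at the same pixels in the scene view as at the start. The arm ended clear, with TCP z at 0.236 m.

**One disagreement with the description:** both cameras showed the closed fingertips about 2–3 mm behind the reported TCP, not 22 mm ahead of it. My first opening push therefore passed over the rib, with no force at the readings before and after and no movement of the shutter.

During that pass the *reported* grasp point was about 6 mm above the rib's top, which is inside the fail zone. The fingers were closed and, by the camera measurement, well above the rib. If the judge uses the reported point, that pass could count as a failure. I corrected for the offset in every later move.

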